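# Set the telescopic hook leg to its length mark and clamp it

## Robot

A 6-joint arm with a two-finger parallel gripper is mounted at the origin on the work surface. World frame = base frame: x ahead of the robot, y to its left, z up, the work surface at z = 0. Lengths are in mm, angles in rad, forces in N, time in s.
With the tool pointing down it reaches from about 275 to 850 mm from the base axis. Payload 5.2 kg.
Tool frame: the origin (TCP) lies at the very end of the fingers, on their centre line; the grasp point (between the pads) lies 19 mm behind it; z points along the fingers, y is the line along which they close (so a half turn about z gives the same grasp; the last joint's range is limited). The gripper opens to 85 mm and grips with 20 to 120 N. Pads are 22 mm wide; open, the fingers measure 114 mm over their backs; the gripper's body (76 mm by 85 mm) begins 54 mm behind the grasp point. The pads swing forward as they close: fully open they stand 13 mm farther back than shut.
Start: joints at [0.954, 0.259, 1.535, -0, 1.348, -0.203], TCP at [221.13, 503.594, 231.31] pointing down, gripper open.
Joint ranges: [-3.14, 3.14], [-0.91, 2.08], [0.19, 2.58], [-1.22, 4.36], [0.22, 2.71], [-3.12, 3.12]. Speed limits (rad/s): [2.57, 2.57, 3.14, 3.14, 3.14, 3.14].

## Interface

Orientations are given as a unit quaternion [w, x, y, z].
In Python, from bench import arm gives the robot as it stands. Calls block until the motion is done:
- arm.reach(position, orientation): joint-space move of the TCP to a pose.
- arm.move_straight(position, frame=None, speed=150, contact_N=None): straight line of the TCP; frame=None keeps the orientation; speed is the mean speed in mm/s. With contact_N (N) it stops when the force on the tool has changed by that much, and returns True; else False.
- arm.move_joints(angles): joint-space move.
- arm.gripper_to(opening, grasp_force=None): opening from 0.0 (shut) to 1.0 (fully open); grasp_force is the grip in N (None keeps the last); returns when the fingers have stopped.
- arm.dwell(seconds).
- arm.ik(position, orientation): joint angles nearest the present ones, or None.
- arm.state(): the state.
- arm.camera(name): name is "scene" or "top" or "wrist"; returns a dict with "frame" (384x512x3 uint8, blue, green, red), "fx", "fy", "cx", "cy" (pixels), "rvec" (rotation vector, rad) and "tvec" (3), from world to camera coordinates, as OpenCV has them. Camera axes: x right, y down, z forward; pixel columns grow to the right and rows downward; lengths in mm; the calibration is good to about 2 mm. A picture is of the moment at which its call begins. There is no depth.
A pose or a line that the arm cannot do raises arm.PlanningError and nothing moves.
- arm.job_done(): hands the job in; it is judged then, once.
The state is a dict: "time": time; "q": joint angles; "joint_vel": joint speeds; "tau": joint torques, N m; "position": TCP position; "tcp_rot": TCP orientation; "ft_force": force on the tool from outside, world axes, zero at the start; "torque": the same for the moment, N m; "opening": opening from 0.0 (shut) to 1.0 (fully open); "gripper_force": force on a finger pad.
Only numpy, scipy, OpenCV 4.12 (cv2) and the standard library are available. Lean on these libraries where they do the work, as an engineer would, in place of code of your own. Each camera call takes 0.05 s, during which the arm holds its last target. There are 200 camera calls.

## Task

Lift the loose rain cover off the lock of the spring-loaded telescopic leg and stand it upright in the middle of the steel drip tray. Then draw the leg out until its pointer lines up with the upright length mark, hold it there against its spring with the cam lever still open, and squeeze the lever fully closed against the grip post while the pointer stays at the mark. Finish while still holding: keep the leg and the closed lever gripped at the mark, do not let go, and leave the other things on the shelf where they are.

Things in the scene. Friction and masses are not known exactly. Their poses are not given: they have to be found in the camera images.
- stand: Fixed telescopic stand lying on the shelf. Aluminium base plate, x -55 to +85 mm, y -165 to +235 mm, 10 mm thick; a 44 mm wide steel sleeve, top at z = 39 mm, lies over y = -165 to -14 mm; the leg slides out of it towards +y. Origin: at shelf height below the leg's axis; z up; +y is the direction in which the leg is drawn out.
- leg: Sliding leg, axes parallel to the stand's; slides only along +y, 0 to 150 mm. A return spring pulls it back with 4 N (in) to 6 N (out), so it runs back if let go. Origin: on the leg's axis at shelf height, 35 mm along the stand's +y when fully in. Its head has a flat plate 62 mm (x) by 90 mm (y -39.5 to +50.5), top at z = 36 mm, that carries a grip post and, on the post's +y side, the cam lever.
- post_top (a point): Middle of the top of the fixed black grip post on the leg: 30 mm (x) by 12 mm (leg's y from -22 to -10 mm), z = 36 to 98 mm. On its -y side nothing rises above z = 39 mm, so a finger has room there; pushing that face towards +y draws the leg out. Post and closed lever together are 23 mm thick in y (-22 to +1 mm).
- pointer (a point): Tip of the leg's thin pointer, which sticks out 58 mm to the leg's +x side at z = 22 mm; it lies at the leg's y = 0.
- mark: The length mark: fixed dark steel upright tab, 4 mm thick (y), 18 mm wide (x), 24 mm high, on the +x edge of the stand's base plate. Origin: middle of its underside, 10 mm above the shelf. Axes parallel to the stand's. The pointer is at the mark when both have the same y along the stand; that takes 60 to 110 mm of draw from fully in.
- lever (a joint): Cam lever angle in rad: 0 = fully closed (upright, 3 mm from the post, hard stop), up to 0.65 = open, leaning to the leg's +y side; starts at 0.45 to 0.6. Steel bar 24 mm (x) by 8 mm thick, reaching 54 mm from its hinge axis, which lies along x at the leg's y = -3 mm, z = 42 mm. It stays where it is left; pushing it takes about 2 N at the tip.
- lever_tip (a point): Middle of the lever's free end, 54 mm from its hinge axis.
- cover: Loose white plastic rain cover, open below, over post and lever on the leg's plate: 52 mm (x) by 78 mm (y) by 70 mm high, walls 3 mm; on top a solid grip bar 40 mm (x) by 16 mm (y), z = 70 to 102 mm. About 90 g. Origin: centre of its underside, at the start 36 mm above the shelf. Axes nearly parallel to the stand's. Lift it straight up at least 70 mm before moving sideways.
- cover_grip (a point): Grasp point in the cover's grip bar: on the cover's axis, 93 mm above its underside; fingers close along the cover's y on the 16 mm thickness.
- tray: Fixed shallow steel drip tray, 150 mm (x) by 130 mm (y) outside, walls 4 mm thick, rim at z = 12 mm, inner floor about 4 mm above the shelf. Origin: centre of its underside.
- bowl: Bystander, leave alone: white plastic bowl, 130 mm across, 50 mm high. Origin: centre of its underside.
- feeder: Bystander, leave alone: glass feeding bottle standing upright, 62 mm across, 163 mm high. Origin: centre of its underside.
- mug: Bystander, leave alone: white ceramic mug, 80 mm across, 90 mm high. Origin: centre of its underside.
- stacker: Bystander, leave alone: wooden stacking toy, round, 68 mm across, 70 mm high. Origin: centre of its underside.
- snackjar: Bystander, leave alone: glass jar with steel cap, 60 mm across, 75 mm high. Origin: centre of its underside.
- wipebox: Bystander, leave alone: closed grey box, 70 x 100 x 55 mm. Origin: centre of its underside.
Things that resemble listed ones, but are neither listed nor needed, are in the scene too. What is shaped like the cover but blue or purple is not meant. Several things have the shape of the tray; the one meant has the colours described above.

How it is judged:
By the outcome, as a careful person would: the job done as asked, in the order asked, and still so for the second after the job is handed in, while the arm keeps its last pose, push and grip.
It also fails if it takes over 61 s, if anything falls off the work surface, if the arm or the gripper's body presses on something with over 40 N, if the wrist force passes 120 N, or if a joint passes its speed limit or range.

## Working session

There is one attempt and no reset: what is moved stays moved. The work goes in short steps, each a Python script; the robot and the scene stay as the last script left them, time stands still between calls to the robot, and variables do not carry over. Pictures are saved under pics/ and viewed, at most 10 in all, crops included, and the job is handed in when it is done.

```bash
mkdir -p pics
python3 - <<'E'
from bench import arm
import cv2,numpy as np
for n in("scene","top"):
    c=arm.camera(n); cv2.imwrite(f"pics/{n}0.png",cv2.resize(c["frame"],(800,600),interpolation=cv2.INTER_CUBIC)); np.save(f"pics/{n}0.npy",c["frame"])
    R=cv2.Rodrigues(np.array(c["rvec"],float))[0]; print(n,c["fx"],c["cx"],c["cy"],-R.T@np.array(c["tvec"]).ravel(),R[2])
print(arm.state())
E
```

```text
scene 451.71125794249525 258.28151662621235 190.4031685390881 [1472.20850025  141.42557046  868.52047128] [-0.78380782 -0.09332898 -0.61395032]
top 462.67472852526066 248.91349755478657 188.1681450419907 [ 367.29844854   25.27263437 1663.57901987] [ 0.07547121 -0.00474073 -0.99713671]
{'time': 0.1, 'q': array([ 9.54198287e-01,  2.59282395e-01,  1.53593910e+00,  9.56604104e-06,
        1.34801218e+00, -2.02763019e-01]), 'joint_vel': array([ 0.00165413, -0.00231358, -0.00306651, -0.00044323, -0.00115559,
       -0.00044434]), 'tau': array([ 2.93984231e-03, -4.46968496e+01, -2.91248882e+01, -4.05406709e-04,
        6.27647780e-03,  6.59146849e-05]), 'position': array([220.85349607, 503.20824112, 230.56508415]), 'tcp_rot': array([-3.31101436e-04,  2.05445113e-01,  9.78668295e-01, -7.50755653e-04]), 'ft_force': array([ 0.15813174, -0.00391436,  0.72515771]), 'torque': array([-0.00351771,  0.00685785, -0.01176194]), 'gripper_force': 0.0, 'opening': 0.9932096929086756}
```

View pics/scene0.png

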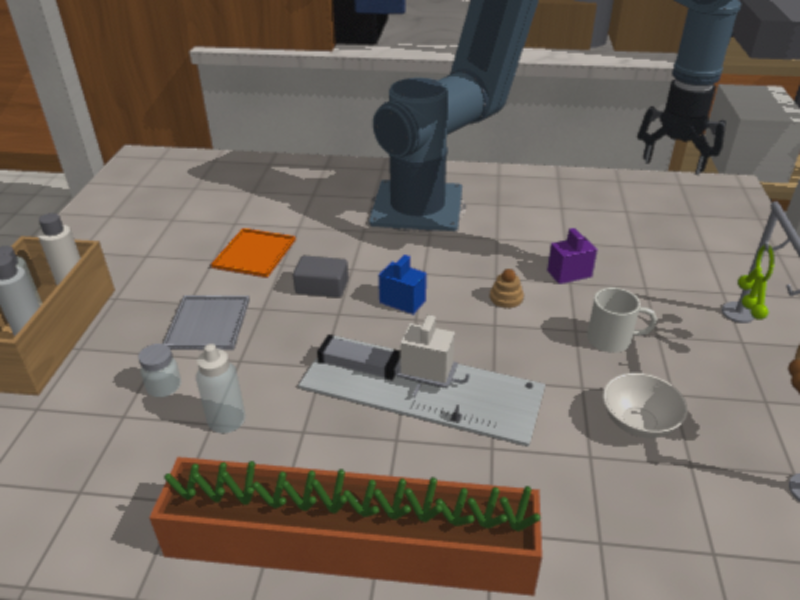

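View pics/top0.png

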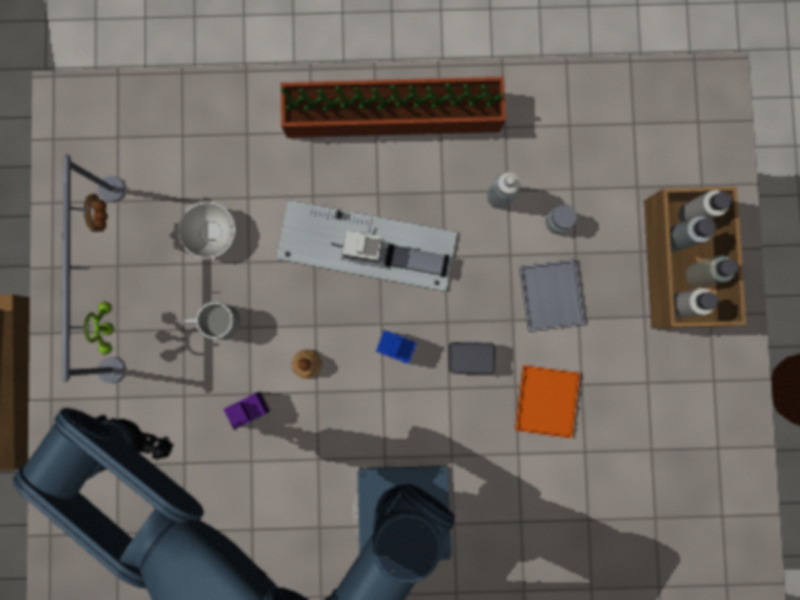

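The scene shows the white cover on the stand (425,350), the steel tray (207,322) and orange look-alike tray (255,250). In the top view the cover is at (362,245), the tray at (553,296), the mark tab at (340,214), and the stand's +y points image-left and slightly up.

```bash
cat > h.py <<'E'
from bench import arm
import cv2,numpy as np
from scipy.spatial.transform import Rotation as Rn
def ray(c,px):
    K=np.array([[c["fx"],0,c["cx"]],[0,c["fy"],c["cy"]],[0,0,1.]])
    u=cv2.undistortPoints(np.array(px,float).reshape(-1,1,2),K,None).reshape(-1,2)
    R=cv2.Rodrigues(np.array(c["rvec"],float))[0]; o=-R.T@np.array(c["tvec"],float).ravel()
    return o,np.c_[u,np.ones(len(u))]@R
def plane(c,px,z):
    o,d=ray(c,px); return o+d*((z-o[2])/d[:,2])[:,None]
def proj(c,P):
    K=np.array([[c["fx"],0,c["cx"]],[0,c["fy"],c["cy"]],[0,0,1.]])
    return cv2.projectPoints(np.array(P,float).reshape(-1,1,3),np.array(c["rvec"],float),np.array(c["tvec"],float),K,None)[0].reshape(-1,2)
def quat(a):  # tool down, tool y (closing) along direction at world angle a
    y=np.array([np.cos(a),np.sin(a),0]); z=np.array([0,0,-1.]); x=np.cross(y,z)
    q=Rn.from_matrix(np.c_[x,y,z]).as_quat(); return q[[3,0,1,2]]
E
python3 - <<'E'
from h import *
c=arm.camera("top"); s=512/800
pl=plane(c,np.array([(289,203),(458,233),(447,291),(278,257)])*s,10)
print(pl.round(0)); print("tray",plane(c,np.array([(521,265),(577,261),(586,325),(528,331)])*s,12).round(0))
print("cover",plane(c,[np.array((356,247))*s],138).round(), "mark",plane(c,[np.array((340,214))*s],30).round())
d=(pl[0]-pl[1]+pl[3]-pl[2]); print(np.arctan2(d[1],d[0]))
a=np.arctan2(d[1],d[0])
for aa in(a,a-np.pi):
    for p in([430,50,400],[430,30,380]): 
        j=arm.ik(p,quat(aa)); print(aa,p,j)
E
```

```text
[[ 710.  243.   10.]
 [ 629. -146.   10.]
 [ 496. -116.   10.]
 [ 585.  270.   10.]]
tray [[ 551. -288.   12.]
 [ 556. -417.   12.]
 [ 409. -431.   12.]
 [ 399. -298.   12.]]
cover [[585.  85. 138.]] mark [[677. 124.  30.]]
1.3540798518648633
1.3540798518648633 [430, 50, 400] [-1.43070991e-01 -2.18064459e-02  1.45630711e+00 -4.44089210e-16
  1.70709199e+00 -1.49715084e+00]
1.3540798518648633 [430, 30, 380] [-1.90313382e-01 -2.43706004e-02  1.50531644e+00 -4.44089210e-16
  1.66064681e+00 -1.54439323e+00]
-1.7875128017249298 [430, 50, 400] [-1.43070991e-01 -2.18064459e-02  1.45630711e+00 -4.44089210e-16
  1.70709199e+00  1.64444181e+00]
-1.7875128017249298 [430, 30, 380] [-1.90313382e-01 -2.43706004e-02  1.50531644e+00 -4.44089210e-16
  1.66064681e+00  1.59719942e+00]
```

Run:
```python
from h import *
arm.reach([560,75,350],quat(1.354))
print(arm.state()["time"],arm.state()["q"].round(2))
c=arm.camera("wrist"); t=arm.camera("top")
import pickle; pickle.dump((c,t),open("pics/w1.pkl","wb"))
o,d=ray(c,[(256,192)]); print(o.round(),d)
cv2.imwrite("pics/w1.png",cv2.resize(c["frame"],(800,600),interpolation=cv2.INTER_CUBIC))
```

```text
2.1667 [-0.06  0.24  1.28  0.    1.63 -1.42]
[482.  93. 493.] [[ 0.31036836 -0.04378197 -0.9499056 ]]
```

View pics/w1.png

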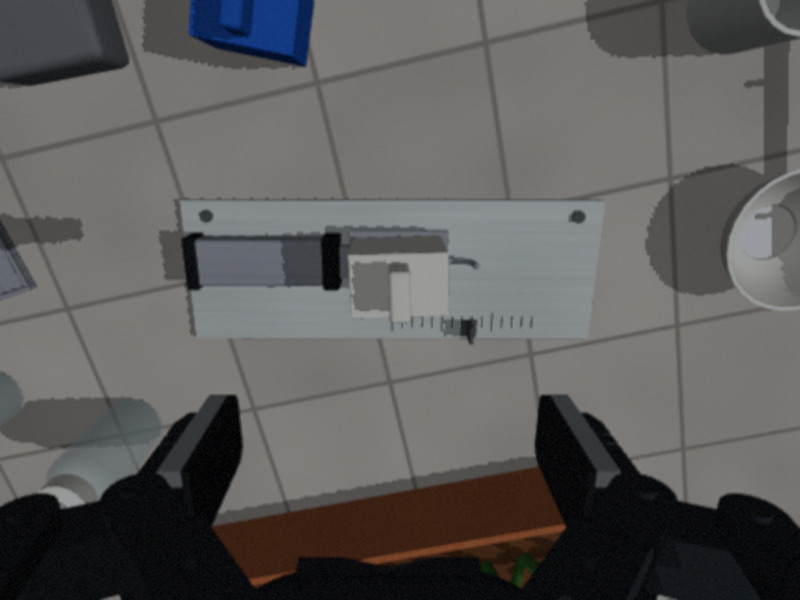

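The wrist view shows plate corners about (180,200), (604,201), (587,338), (195,338), the grip bar top around (400,292), and the mark tab at (470,330). I'll zoom on the cover and mark.

Run:
```python
from h import *
import pickle
c,t=pickle.load(open("pics/w1.pkl","rb")); s=512/800
f=c["frame"][140:225,215:325]; cv2.imwrite("pics/w1z.png",cv2.resize(f,None,fx=7,fy=7,interpolation=cv2.INTER_CUBIC))
pl=plane(c,(np.array([(180,200),(604,201),(587,338),(195,338)])+.5)*s-.5,10)[:,:2]
m=np.array([(-55,-165),(-55,235),(85,235),(85,-165)],float)
R,_=Rn.align_vectors(np.c_[pl-pl.mean(0),0*pl[:,0]],np.c_[m-m.mean(0),0*m[:,0]]); R=R.as_matrix()[:2,:2]
o=pl.mean(0)-R@m.mean(0); print("yaw",np.arctan2(R[1,0],R[0,0]),o, ((pl-o)@R).round(1))
b=plane(c,(np.array([(391,262),(409,264),(410,321),(390,321)])+.5)*s-.5,138)[:,:2]
print("bar stand",((b-o)@R).round(1),"world",b.mean(0))
```

```text
yaw -0.21714707894973634 [586.97771934  37.31359623] [[ -54.4 -162.7]
 [ -54.1  233.2]
 [  83.9  234.2]
 [  84.6 -164.7]]
bar stand [[-27.   33.7]
 [-25.5  46.5]
 [ 17.8  47.9]
 [ 17.9  33.1]] world [591.55314733  77.58090573]
```

View pics/w1z.png

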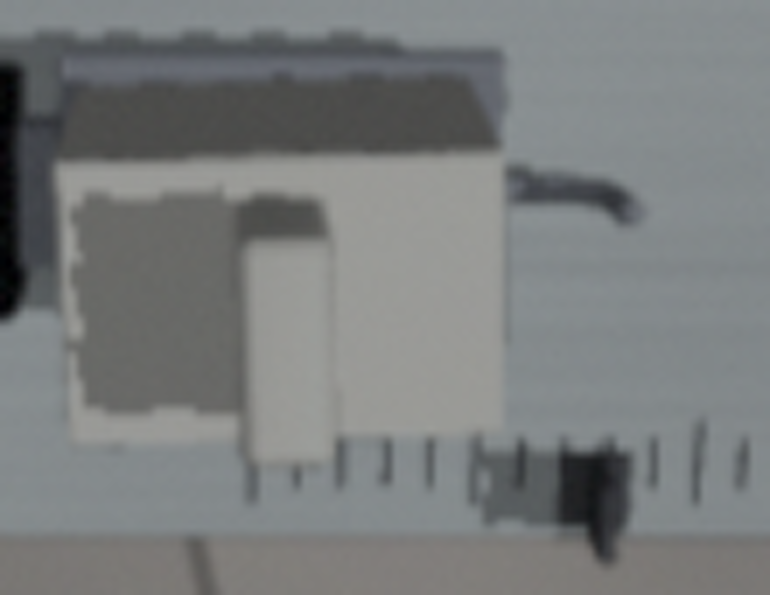

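In the crop, the bar's top face corners are (243,240), (328,240), (333,462), (243,462). The mark tab base's -y edge is at about (560,450-525) and its top is at about (597-630, 565).

Run:
```python
from h import *
import pickle
c,t=pickle.load(open("pics/w1.pkl","rb")); yaw=-0.2171;o=np.array([587,37.3]);R=np.array([[np.cos(yaw),-np.sin(yaw)],[np.sin(yaw),np.cos(yaw)]])
Z=lambda p:(np.array(p,float)+.5)/7-.5+[215,140]
S=lambda p,z:((plane(c,Z(p),z)[:,:2]-o)@R).round(1)
b=S([(243,240),(328,240),(333,462),(243,462)],138); print("bar",b,b.mean(0), plane(c,Z([(243,240),(328,240),(333,462),(243,462)]),138).mean(0))
print("body top",S([(55,158),(500,150),(503,435),(70,440)],106))
print("mark base",S([(560,455),(560,525)],10),"top",S([(597,565),(620,565),(630,480)],34))
# tray in top view: grey-blue mask inside ROI
f=t["frame"]; s=512/800
tr=plane(t,(np.array([(521,265),(577,261),(586,325),(528,331)])+.5)*s-.5,12)
print("tray",tr.mean(0), f[185:195,350:356].mean((0,1)))
roi=cv2.cvtColor(f,cv2.COLOR_BGR2HSV)[150:230,315:395]; print(roi[40,40],roi[5,5],roi[40,10])
m=(roi[...,0]>90)&(roi[...,0]<135)&(roi[...,1]>18); m=cv2.morphologyEx(m.astype(np.uint8),cv2.MORPH_OPEN,np.ones((3,3)))
k=max(cv2.findContours(m,0,2)[0],key=cv2.contourArea); r=cv2.minAreaRect(k); print(r)
print(plane(t,[np.array(r[0])+[315,150]],10),plane(t,cv2.boxPoints(r)+[315,150],10).round())
```

```text
bar [[-19.7  32.9]
 [-19.7  46.5]
 [ 18.2  47.8]
 [ 18.2  33. ]] [-0.75 40.05] [594.89249092  76.54542917 138.        ]
body top [[-25.7   0.5]
 [-27.2  77.2]
 [ 25.   79.7]
 [ 26.1   2. ]]
mark base [[ 64.5 104.6]
 [ 81.4 105.4]] top [[ 81.  110.1]
 [ 81.  115.1]
 [ 61.3 116.2]]
tray [ 479.11803879 -357.79408912   12.        ] [75.33333333 70.25       68.33333333]
[111  24  74] [ 16  23 146] [ 15  23 132]
((38.16802978515625, 38.71820831298828), (39.45405578613281, 34.500946044921875), 82.14668273925781)
[[ 479.85257577 -356.23855619   10.        ]] [[ 544. -288.   10.]
 [ 557. -412.   10.]
 [ 416. -424.   10.]
 [ 403. -301.   10.]]
```

```bash
cat >> h.py <<'E'
yaw=-0.2171;o2=np.array([587,37.3]);R2=np.array([[np.cos(yaw),-np.sin(yaw)],[np.sin(yaw),np.cos(yaw)]])
W=lambda x,y,z:[*(o2+R2@[x,y]),z]
S=lambda P:(np.array(P)[...,:2]-o2)@R2
A=np.pi/2+yaw-np.pi
E
python3 - <<'E'
from h import *
arm.reach(W(-.5,40.3,220),quat(A)); print(arm.state()["time"])
arm.move_straight(W(-.5,40.3,150),speed=150)
print(arm.move_straight(W(-.5,40.3,111),speed=60,contact_N=8))
arm.gripper_to(0,35); s=arm.state(); print(s["time"],s["opening"],s["gripper_force"],s["position"],s["ft_force"])
arm.move_straight(W(-.5,40.3,240),speed=130); s=arm.state(); print(s["time"],s["opening"],s["gripper_force"],s["ft_force"])
c=arm.camera("wrist"); import pickle; pickle.dump(c,open("pics/w2.pkl","wb"))
cv2.imwrite("pics/w2.png",cv2.resize(c["frame"],(800,600),interpolation=cv2.INTER_CUBIC))
E
```

```text
4.925
False
6.975 0.17894898292793307 38.26185464859009 [595.28137266  76.75580115 111.20175796] [-0.87508541  0.08035935  1.67704538]
8.1167 0.18464474961493715 37.925092577934265 [-0.4749179  -0.61841144 -1.45951875]
```

View pics/w2.png

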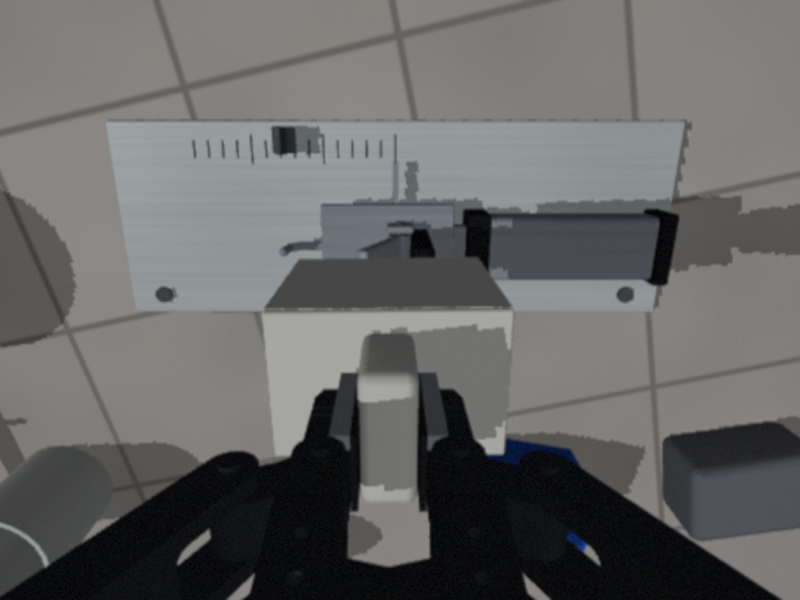

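The cover is held. The tab shows at (272-297,126-155) and the pointer at (396,160-200). Next I place the cover in the tray.

Run:
```python
from h import *
q=quat(np.pi/2+0.104-np.pi); X,Y=479.7,-357
arm.reach([X,Y,240],q); print(arm.state()["time"],arm.state()["opening"])
arm.move_straight([X,Y,90],speed=130)
print(arm.move_straight([X,Y,74],speed=30,contact_N=4)); s=arm.state(); print(s["time"],s["position"],s["ft_force"])
arm.gripper_to(0.55); arm.move_straight([X,Y,160],speed=130)
c=arm.camera("top"); np.save("pics/t3.npy",c["frame"]); 
arm.move_straight([X,Y,250],speed=150); print(arm.state()["time"])
w=arm.camera("wrist")
cv2.imwrite("pics/t3.png",np.vstack([c["frame"][100:292,200:456].repeat(2,0).repeat(2,1)[:300],w["frame"][:300]]))
```

```text
9.8167 0.17963641234812866
True
11.5417 [ 479.95238064 -357.53153696   79.03309586] [-0.25389368 -0.53010133  3.22290486]
13.525
```

View pics/t3.png

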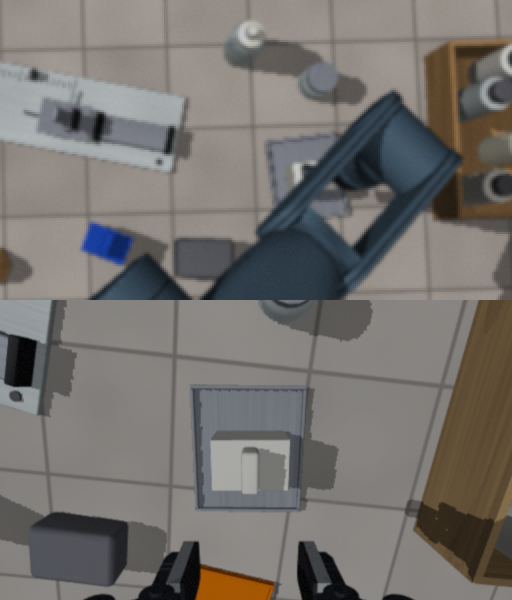

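The cover stands in the steel tray (wrist view: tray corners (191,386), (308,386), (300,510), (196,511); cover top around (250,466)). I'll check the centring numerically.

Run:
```python
from h import *
w=arm.camera("wrist")
t=plane(w,[(191,86),(308,86),(300,210),(196,211)],12); print(t.mean(0),t.round())
k=plane(w,[(211,140),(290,140),(288,190),(212,192)],74);print(k.mean(0),k.round())
b=plane(w,[(242,150),(258,150),(258,193),(242,193)],106);print(b.mean(0))
```

```text
[ 481.87641078 -355.98633734   12.        ] [[ 549. -285.   12.]
 [ 562. -413.   12.]
 [ 416. -427.   12.]
 [ 401. -299.   12.]]
[ 480.32337907 -357.76970975   74.        ] [[ 502. -317.   74.]
 [ 510. -393.   74.]
 [ 460. -399.   74.]
 [ 449. -322.   74.]]
[ 482.81091825 -357.20680024  106.        ]
```

Cover centred within 2 mm. Now approach the post with -y finger behind it and draw part way, then look.

Run:
```python
from h import *
import pickle
q=quat(A)
arm.gripper_to(0.85,40)
arm.reach(W(0,43,230),q); print(arm.state()["time"])
w=arm.camera("wrist"); pickle.dump(w,open("pics/w4.pkl","wb"))
print(arm.move_straight(W(0,43,62),speed=150,contact_N=12)); s=arm.state();f0=s["ft_force"]; print(s["time"],s["opening"],s["position"])
arm.gripper_to(0.78); t=arm.state()["time"]; arm.gripper_to(0.75); print("grip step t",arm.state()["time"]-t)
arm.move_straight(W(0,105,62),speed=60); s=arm.state(); print(s["time"],s["opening"],S(s["position"]),R2.T@(s["ft_force"]-f0)[:2])
v=arm.camera("wrist"); pickle.dump(v,open("pics/w5.pkl","wb"))
cv2.imwrite("pics/w5.png",np.hstack([cv2.resize(w["frame"],(400,300)),cv2.resize(v["frame"],(400,300))]) if 0 else np.vstack([w["frame"][:200],v["frame"]]))
```

```text
15.6583
False
16.975 0.8486552903460044 [597.05013822  79.22066999  62.96254628]
grip step t 0.21669999999999945
18.6083 0.7477473247864852 [4.58660529e-02 1.04912531e+02] [ 0.09687063 -2.0410776 ]
```

View pics/w5.png

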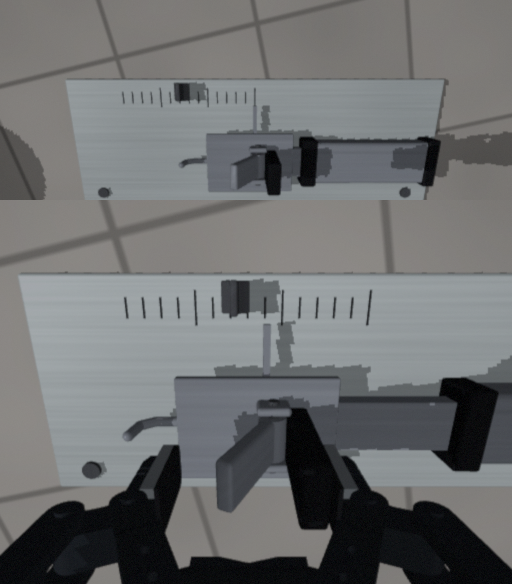

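The lower picture shows the -y finger pushing the post, the pointer tip at about (267,124 in frame), and the tab at (221-249, 80-115). I'll zoom in on the pointer and tab.

Run:
```python
from h import *
import pickle
v=pickle.load(open("pics/w5.pkl","rb"))
f=v["frame"][70:145,205:305]; cv2.imwrite("pics/w5z.png",cv2.resize(f,None,fx=8,fy=8,interpolation=cv2.INTER_NEAREST))
print(S(ray(v,[(1,1)])[0]), ray(v,[(1,1)])[0][2])
g=v["frame"].mean(2).astype(int)
for r in(84,90,96,102,108,113):print(r,g[r,215:255])
for r in(122,126,132):print(r,g[r,258:280])
for y in(100,104,108,112): print(y,proj(v,[W(76,y+dy,z) for z in(10,34) for dy in(-2,2)]).round(1).tolist())
```

```text
[ 79.04008302 104.75587882] 204.68026321123946
84 [161 161 162 161 160 146  78  61  63  64  64  63  65  62  57  61  64  67
  65  63  62  50  35  32  40  39  38  41  39  40  43  42  42  46  69  96
 100  99 101 100]
90 [161 161 159 161 160 146  92  64  64  62  62  62  62  65  64  64  68  69
  67  63  63  50  37  30  38  39  38  39  41  42  43  43  42  45  68  96
  98 100  99 100]
96 [161 161 161 162 161 150 103  67  64  62  61  62  63  61  62  61  65  65
  65  60  58  49  36  32  37  39  38  37  40  40  42  41  42  46  68  97
  99  99 100 100]
102 [160 159 159 159 158 149 106  67  65  63  63  62  63  62  62  61  63  62
  61  64  60  49  36  30  37  40  39  39  40  41  41  42  40  46  71  97
 100  99 101 101]
108 [158 159 160 160 159 153 123  70  63  63  64  62  62  64  61  59  63  63
  62  65  60  52  35  29  34  39  41  39  39  42  41  41  40  47  69  97
 100  99  99  99]
113 [156 159 159 159 159 159 155 138 117 113 113 113 113 106  80  56  64  64
  63  63  59  52  46  59  78  89 108 111 109 110 103  78  47  94 146 156
 157 157 157 158]
122 [163 162 162 162 162 161 159 160 160 160 160 160 160 161 162 162 162 163
 160 154 137 134]
126 [155 155 156 155 149 123 114 114 113 113 115 115 124 148 155 156 156 156
 155 145 107 100]
132 [156 156 157 156 150 128 116 115 116 114 114 116 125 147 156 156 157 156
 156 155 145 107]
100 [[260.1, 89.7], [253.1, 89.7], [261.8, 90.5], [253.8, 90.5]]
104 [[253.1, 89.7], [246.1, 89.7], [253.8, 90.5], [245.8, 90.5]]
108 [[246.1, 89.7], [239.0, 89.7], [245.8, 90.5], [237.7, 90.5]]
112 [[239.0, 89.7], [232.0, 89.7], [237.7, 90.5], [229.7, 90.5]]
```

View pics/w5z.png

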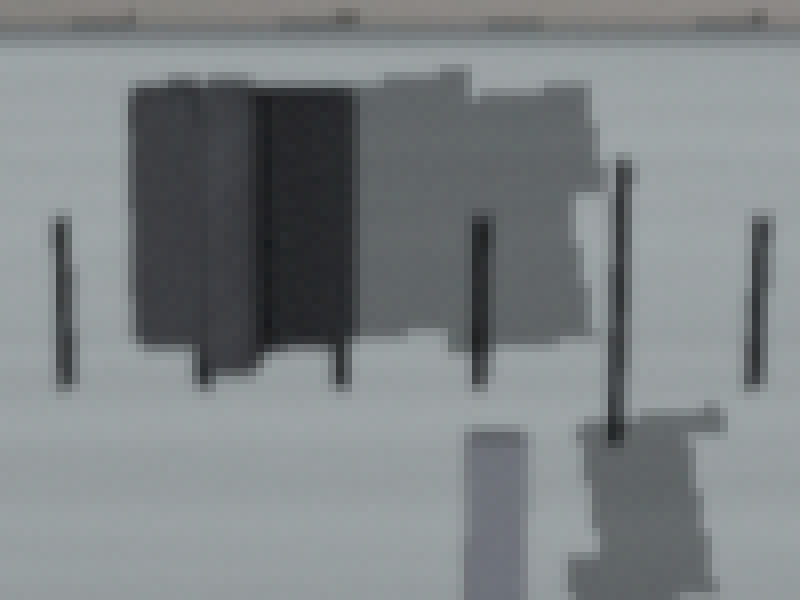

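Run:
```python
from h import *
import pickle
v=pickle.load(open("pics/w5.pkl","rb"))
p=S(plane(v,[(266.6,128),(266.6,124)],22)); m=S(plane(v,[(233.4,95),(233.4,113)],34)); b=S(plane(v,[(221,95),(249.3,95)],11)); print(p,m,b,b.mean(0))
# lever tip: free end corner px
print(S(plane(v,[(218,264),(228,308)],88)))
```

```text
[[55.99400331 94.62450666]
 [58.17260912 94.6622744 ]] [[ 73.85801565 112.19153407]
 [ 65.06361933 112.31562824]] [[ 73.15978275 120.23657065]
 [ 73.15960926 104.16244754]] [ 73.15969601 112.19950909]
[[  9.89304262 116.99120521]
 [-11.29112359 113.35533203]]
```

```bash
cat >> h.py <<'E'
M=112.25
def pointer():
    v=arm.camera("wrist"); g=v["frame"].mean(2); e=proj(v,[W(54,M,22),W(50,M,22)]); ys=[]
    for u,r in e:
        r=int(round(r)); lo=int(u)-9; d=np.clip(156-g[r-1:r+2,lo:lo+19].mean(0)-6,0,None)
        ys.append(S(plane(v,[(lo+(d*np.arange(19)).sum()/d.sum(),r)],22))[0,1])
    return v,np.round(ys,2)
E
python3 - <<'E'
from h import *
arm.gripper_to(0.60); s=arm.state(); y=S(s["position"])[1]; p=y-s["opening"]*85/2-.46+22; print("expected pointer",p,s["opening"])
arm.move_straight(W(0,y+M-p,62),speed=40); s=arm.state(); print(s["time"],S(s["position"]),s["opening"])
v,ys=pointer(); print(ys); 
f=v["frame"][60:200,160:320]; cv2.imwrite("pics/w6.png",cv2.resize(f,None,fx=4,fy=4,interpolation=cv2.INTER_NEAREST))
E
```

```text
expected pointer 100.59132578825351 0.5983276214627078
19.3667 [  0.22005392 116.11435405] 0.6031536624442951
[112.27 112.24]
```

View pics/w6.png

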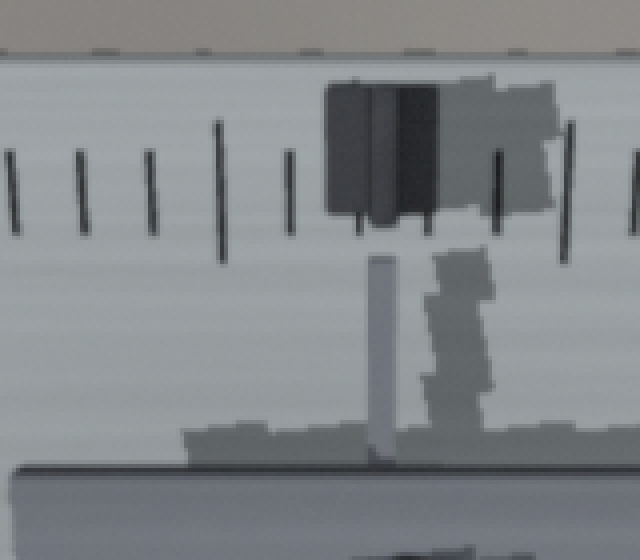

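Pointer (columns 368-396) and tab (371-398) are aligned at the mark with the lever still open. Next I close the lever in small steps, backing the wrist off by half of each step and checking the pointer.

Run:
```python
from h import *
bias=-.07; log=[]
f0=arm.state()["ft_force"]
op=.60
while op>.285:
    op-=.015
    arm.move_straight(W(0,M-21.54+(op+.004)*42.5+bias,62),speed=40)
    arm.gripper_to(op,40)
    s=arm.state(); _,ys=pointer(); e=ys.mean()-M
    log.append((round(op,3),round(s["opening"],3),round(e,2),round(s["gripper_force"],1),round(s["time"],2)))
    if abs(e)>2.0: print("stop",e); break
    bias-=np.clip(.5*e,-.4,.4)
    if s["opening"]-op>.012: break
for l in log: print(*l)
s=arm.state(); print(bias,S(s["position"]),R2.T@(s["ft_force"]-f0)[:2])
```

```text
0.585 0.584 -0.23 2.5 19.88
0.57 0.571 0.03 2.6 20.4
0.555 0.554 0.02 2.5 20.92
0.54 0.54 0.09 2.8 21.43
0.525 0.523 0.03 5.8 21.95
0.51 0.512 0.09 5.5 22.47
0.495 0.494 0.09 5.4 22.98
0.48 0.486 0.02 5.2 23.5
0.465 0.468 0.05 5.0 24.02
0.45 0.453 -0.06 4.9 24.53
0.435 0.438 0.05 4.7 25.05
0.42 0.42 0.08 4.6 25.57
0.405 0.403 -0.09 4.6 26.08
0.39 0.396 0.09 4.4 26.6
0.375 0.376 -0.1 4.4 27.12
0.36 0.359 0.02 4.3 27.63
0.345 0.345 -0.06 4.3 28.15
0.33 0.33 0.0 4.2 28.67
0.315 0.314 -0.06 4.2 29.18
0.3 0.302 0.02 4.1 29.7
0.285 0.288 -0.03 4.1 30.22
-0.0875000000000054 [  0.2788648  102.78439628] [-0.66432407 -2.88528138]
```

Run:
```python
from h import *
bias=-.0875; op=.285
while op>.24:
    op-=.006
    arm.move_straight(W(0,M-21.54+(op+.002)*42.5+bias,62),speed=40)
    arm.gripper_to(op,40)
    s=arm.state(); _,ys=pointer(); e=ys.mean()-M; print(round(op,3),round(s["opening"],3),round(e,2),round(s["gripper_force"],1))
    bias-=np.clip(.5*e,-.4,.4)
    if s["gripper_force"]>12: break
arm.gripper_to(0,60); s=arm.state(); _,ys=pointer(); e=ys.mean()-M; print("squeezed",s["opening"],e,s["gripper_force"],s["time"])
y=S(s["position"])[1]
if abs(e)>.4: arm.move_straight(W(0,y-e,62),speed=20)
arm.dwell(.5); v,ys=pointer(); s=arm.state(); print(s["opening"],ys-M,s["gripper_force"],s["ft_force"],s["time"])
cv2.imwrite("pics/w7.png",cv2.resize(v["frame"],(800,600),interpolation=cv2.INTER_CUBIC))
```

```text
0.279 0.284 -0.08 4.0
0.273 0.277 -0.03 3.9
0.267 0.27 0.06 5.3
0.261 0.268 -0.1 14.5
squeezed 0.24647775754498094 0.6899999999999977 60.11991262435913 32.55
0.2495921058971986 [0.64 0.59] 59.56620812416077 [-1.08600554 -4.15783137  6.82863098] 33.4
```

View pics/w7.png

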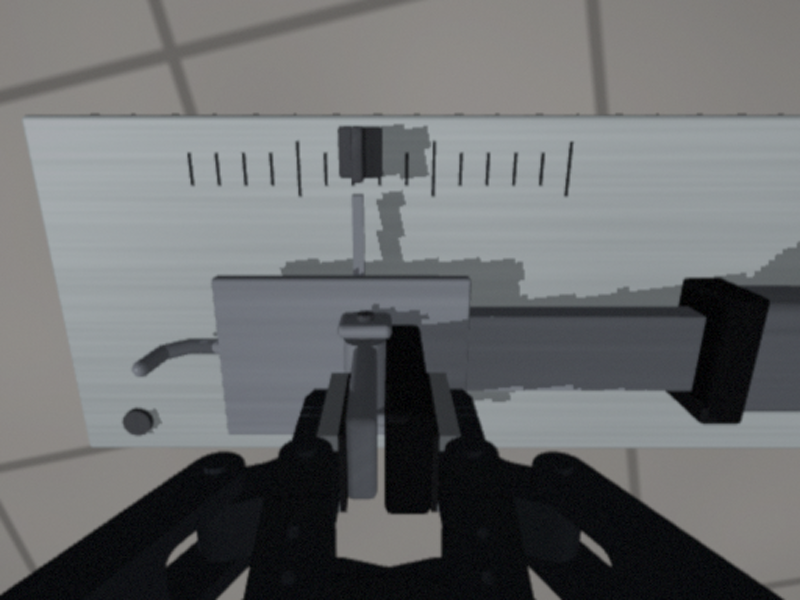

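Lever upright against the post, with pointer (358) nearly at tab (362), 0.6 mm past it. One small trim, then hand in.

Run:
```python
from h import *
y=S(arm.state()["position"])[1]
for k in range(3):
    e=pointer()[1].mean()-M; print(e)
    if abs(e)<.3: break
    y-=e; arm.move_straight(W(0.25,y,62),speed=20); arm.dwell(.2)
s=arm.state(); print(s["opening"],s["gripper_force"],s["ft_force"],s["time"])
print(arm.job_done())
```

```text
0.6099999999999994
0.6350000000000051
0.06999999999999318
0.24636215247811266 59.494115710258484 [-2.6531904  -3.3838299   7.38097853] 34.45
the job is handed in; nothing more can be done
None
```

The job is handed in at about 34 s: the cover stands within about 2 mm of the tray's centre, and the leg is held with the pointer 0.1 mm from the mark and the lever squeezed closed against the post at 60 N.

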